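# Hold the bent crest rail over the stool's back posts for gluing

### The arm

A 6-joint arm with a two-finger parallel gripper is mounted at the origin on the work surface. World frame = base frame: x ahead of the robot, y to its left, z up, the work surface at z = 0. Lengths are in mm, angles in rad, forces in N, time in s.
With the tool pointing down it reaches from about 350 to 875 mm from the base axis. Payload 4.2 kg.
Tool frame: the origin (TCP) lies on the centre line of the jaws, within the pads' length; the fingertips stand 22 mm ahead of it and the grasp point (between the pads) lies 3 mm ahead of it (arm.nose_length is the distance from the TCP to the fingertips, in mm); z points along the fingers, x is the direction in which the jaws open and shut, and the axes are right-handed (so a half turn about z gives the same grasp; the last joint's range is limited). The gripper opens to 85 mm and grips with 20 to 120 N. Pads are 22 mm wide; open, the fingers measure 114 mm over their backs; the gripper's body (76 mm by 85 mm) begins 54 mm behind the grasp point. The pads swing forward as they close: fully open they stand 13 mm farther back than shut.
Start: joints at [1.484, 0.385, 0.008, 0, -1.194, -0.259], TCP at [211.811, 587.993, 224.612] pointing down, gripper open.
Joint ranges: [-3.14, 3.14], [-1.21, 2.06], [-1.07, 1.41], [-3.16, 2.05], [-2.99, -0.16], [-3.1, 3.1]. Speed limits (rad/s): [2.79, 2.79, 3.14, 3.14, 3.14, 3.14].

### API

Orientations are given as a unit quaternion [x, y, z, w].
In Python, from bench import telemetry, get_image, workorder, nets, arm gives the robot as it stands.
- The arm moves only by the tool apply_moves, never from a script. Its argument "steps" is a list of rows, each an object with "hand": the opening, from 0 (shut) to 1 (fully open); "xyz": the shift along the tool's x, y, z in cm, a list of three; "delta_rot": the turn, a rotation vector about the tool's x, y, z in rad, a list of three. In form: [{"hand": hand, "xyz": [x, y, z], "delta_rot": [wx, wy, wz]}, ...]. A call has 1 to 12 rows; each row is the pose to reach, as a shift and turn from the pose commanded when the call began, along the tool's axes at that moment; what a row does not reach only later rows make up. A row lasts 1/12 s, in which the tool goes at most 41.7 mm and 7.16 degrees, less where a joint would pass 70% of its speed; a pose out of reach is approached as far as the arm can. A call with a gripper value outside its range is refused whole. The fingers move at their own pace and stop on an object; the grip force is fixed at half the most. Time passes only in rows, so rows that repeat a pose let the fingers close. It gives the time, the measured TCP pose, the force and the opening at its end, in the units of the state.
- telemetry.read_state(): the state, without advancing time (a new reading comes with each control period).
- get_image(name): name is "side" or "top" or "wrist"; returns a dict with "frame" (420x560x3 uint8, blue, green, red), "fx", "fy", "cx", "cy" (pixels), "origin" and "orientation" of the camera in the world. Camera axes: x right, y down, z forward; pixel columns grow to the right and rows downward; lengths in mm; the calibration is good to about 2 mm. A picture is of the moment at which its call begins. There is no depth.
- workorder.job_done(): hands the job in, once; it reports no verdict.
Trained networks look in a picture, given as the dict that the camera call returned (one of the last four; its "shot" number tells which), for a name from the list of things; names that differ only in an ending like _2 or _b are one class to them, and where a whole thing is asked for, a point or a joint stands for the part that bears it (a point fixed in the world has none). Each returns a list of dicts, best first, with "confidence" (0 to 1); they miss things now and then, are a little off and sometimes report something else, mostly with a low value. They report only what shows in the picture. A call takes as long as a camera call.
- nets.recognise(picture, label): "xyz" ([x, y, z] in mm, in world coordinates, good to about 4 mm: the middle of the surface that is visible of it).
- nets.outline_of(picture, label): "pixels" (420x560 bool, what is visible of it).
- nets.pinpoint(picture, label): "xyz" ([x, y, z] in mm, in world coordinates, good to about 4 mm: a listed point, or the origin of a listed thing).
The state is a dict: "clock": time; "joints": joint angles; "joint_vel": joint speeds; "joint_efforts": joint torques, N m; "position": TCP position; "ee_rot": TCP orientation; "contact_force": force on the tool from outside, world axes, zero at the start; "wrist_torque": the same for the moment, N m; "gripper_width": finger opening in mm.
Only numpy, scipy, OpenCV 4.12 (cv2) and the standard library are available. Lean on these libraries where they do the work, as an engineer would, in place of code of your own. Each camera call takes 0.05 s, during which the arm holds its last target.

### The job

Lift the bent wooden crest rail out of its open bending form, carry it above the chisel stand to the stool seat and stop with it hovering level about one centimetre above the round tenons on the two back posts, hollow side towards the seat, each dowel hole lined up over its own tenon, so that I can brush on the glue. Finish there, still gripping the rail and keeping it motionless, with the rail touching neither posts nor seat. Do not bump the seat or its posts on the way, and leave the chisel stand, glue bottle and brush jar as they stand.

Things in the scene. Friction and masses are not known exactly. Their poses are not given: they have to be found in the camera images.
- rail_grip (a point): Crest rail: light beech, four laminations (dark glue lines on top), arc-shaped in plan, standing on edge in the form. 24 mm thick, 64 tall, 284 long, 0.2 to 0.3 kg. Point: middle of its length and thickness, half-way up. Axes: x across the 24 mm, out of the bulging side; y along the rail; z up. Its middle 28 mm is straight: grip there across x. Ends curve 26 mm to -x (hollow side).
- rail_hole_left (a point): Centre of the mouth of a dowel hole (13 mm wide, 22 mm deep) in the rail's underside, at x = -11.6, y = +87.8, z = -32 mm from rail_grip in the rail's axes. The rail's centre of mass is about 9 mm from its middle, on the hollow side.
- rail_hole_right (a point): The other dowel hole's mouth, at x = -11.6, y = -87.8, z = -32 mm from rail_grip in the rail's axes.
- form: Bending form fixed to the bench: grey board 225 x 350 x 18 mm (x -122 to +103), on it two brown halves, tops 52 mm up, with a rubber-lined curved channel between. The rail stands on the board in it, 2 mm play each side, upper 30 mm proud. Finger cut-outs in both halves at the rail's middle: 85 mm wide, 60 deep, down to the board. Origin: on the bench below the rail's middle; axes as the rail's in it.
- stool_seat: Round light-wood stool seat, 300 mm wide, held fast; top 48 mm above the bench. Two turned posts at its back, up to 29 mm thick, shoulders 148 mm up, each with a round tenon 12 mm thick, 18 high. Origin: on the bench right below where the rail's middle belongs; x from seat to back, y to the left post, z up. The rail belongs with its axes parallel to these.
- seat_center (a point): Centre of the seat's top, 48 mm above the bench, at x = -105 mm in the seat's axes. A dark steel holdfast, up to 110 mm high, presses on the seat's front edge from about 185 mm in front of this point.
- tenon_left (a point): Centre of the top end of the left tenon, 166 mm above the bench; in the seat's axes at x = -11.6 mm, y = +87.8 mm. rail_hole_left belongs above it.
- tenon_right (a point): Centre of the top end of the right tenon, 166 mm above the bench; in the seat's axes at x = -11.6 mm, y = -87.8 mm. rail_hole_right belongs above it.
- chisel_stand: Loose dark wooden stand with five chisels, handles up, between the form and the seat: 260 mm along its x, 60 mm along its y, 180 mm high over the handles. Origin: centre of its underside.
- glue_bottle: Loose white glue bottle with a yellow band and orange nozzle, 60 mm diameter, 168 mm high. Origin: centre of its underside.
- brush_jar: Loose clear jar, 72 mm diameter, with three brushes, 176 mm high in all. Origin: centre of its underside.

How it is judged (in metres and radians):
On the way, in this order (a step that is already met when the one before it is completed fails the run):
1. the rail is gripped and lifted clear of the form (its underside over the form halves) (z of each of rail_hole_left, rail_hole_right in the frame of form above 0.06 m and contact force between the fingers and crest_rail above 1 N), for 0.1 s.
2. the rail passes the chisel stand with its underside higher than the chisel handles (y of rail_grip in the frame of chisel_stand between -0.1 and 0.1 m and height (world z) of each of rail_hole_left, rail_hole_right above 0.18 m), for 0.04 s.
At the end, for the whole second after the job is handed in: Gripped by the fingers and motionless (under 15 mm/s), the rail hovers level (within 0.1 rad) and touches neither the posts nor the seat: the mouth of each dowel hole is 3 to 20 mm above its own tenon's top and within 6 mm of it sideways, the hollow side towards the seat (horizontal distance between rail_hole_left and tenon_left below 0.006 m and horizontal distance between rail_hole_right and tenon_right below 0.006 m and z of rail_hole_left in the frame of tenon_left between 0.003 and 0.02 m and z of rail_hole_right in the frame of tenon_right between 0.003 and 0.02 m and angle between rail_grip's own z axis and vertical below 0.1 rad and contact force between the fingers and crest_rail above 1 N and contact force between crest_rail and stool_seat below 0.1 N and linear speed of crest_rail below 0.015 m/s); the arm keeps its last pose, push and grip.
It fails at once if the seat or its posts bumped (over 2 N), by the rail or by the robot (contact force between stool_seat and anything else above 2 N).
It fails at once if the chisel stand, glue bottle or brush jar moved by over 15 mm (distance of any of chisel_stand, glue_bottle, brush_jar from where it was at the start of the episode above 0.015 m).
It also fails if it takes over 48 s, if anything falls off the work surface, if the arm or the gripper's body presses on something with over 40 N, if the wrist force passes 120 N, or if a joint passes its speed limit or range.

## Working session

There is one attempt and no reset: what is moved stays moved. The work goes in short steps, Python scripts to look and compute and a tool call to move; the robot and the scene stay as the last step left them, time stands still between calls to the robot, and variables do not carry over. Pictures are saved under pics/ and viewed, and the job is handed in when it is done.

Besides the shell and the picture viewer there is one more tool, called after "Call:" as name(argument=value, ...) on one line, values as JSON. apply_moves: Moves the arm, as the interface text tells. Its arguments: {"type":"object","properties":{"steps":{"type":"array"}},"required":["steps"]}

```bash
ls; mkdir -p pics; python3 - <<'E'
from bench import telemetry, get_image, workorder, nets, arm
import cv2
print(telemetry.read_state())
for n in ["side","top","wrist"]:
    p=get_image(n); cv2.imwrite(f"pics/a_{n}.png",p["frame"])
    print(n,p["fx"],p["fy"],p["cx"],p["cy"],p["origin"],p["orientation"],p["shot"])
    for l in ["rail_grip","rail_hole_left","rail_hole_right","form","stool_seat","seat_center","tenon_left","tenon_right","chisel_stand","glue_bottle","brush_jar"]:
        r=nets.pinpoint(p,l)
        print(l,[( [round(float(v),1) for v in d["xyz"]],round(d["confidence"],2)) for d in r[:3]])
print(telemetry.read_state()["clock"])
E
```

```text
pics
{'clock': 0.0, 'joints': array([ 1.48362494e+00,  3.85572190e-01,  6.57744791e-03, -4.96758256e-04,
       -1.19399136e+00, -2.58609786e-01]), 'joint_vel': array([ 0.00170143,  0.00020418,  0.00112961, -0.00048905,  0.00020948,
        0.0012184 ]), 'joint_efforts': array([ 2.40539393e-04, -3.92290771e+01,  1.88395268e+01,  4.18603152e+00,
       -4.59156377e-03,  4.27269867e-06]), 'position': array([211.60533831, 587.43270329, 223.49356589]), 'ee_rot': array([-5.74845642e-01,  8.18261105e-01, -6.88980348e-04, -8.81692603e-04]), 'contact_force': array([-0.58833978, -0.08136257, -0.26792778]), 'wrist_torque': array([-0.0001788 ,  0.00799956,  0.00777677]), 'gripper_width': 85.74551044020828}
side 468.07083087777806 468.07083087777806 278.8378612564808 210.6417580045708 [  90.75578334 -723.00606382  826.9056984 ] [ 0.86484318 -0.26065716  0.11814413 -0.41248769] 1
rail_grip [([535.6, 357.1, 48.5], 0.57)]
rail_hole_left [([542.3, 448.3, 16.7], 0.85)]
rail_hole_right [([746.0, 48.1, 5.0], 0.74), ([516.7, 268.0, 18.2], 0.58)]
form [([539.9, 356.2, -4.6], 0.72)]
stool_seat [([531.3, -
[... 639 characters left out ...]
]
form [([538.7, 360.8, -1.1], 0.74)]
stool_seat [([527.8, -330.0, -0.0], 0.67)]
seat_center [([431.8, -290.9, 48.0], 0.61)]
tenon_left [([553.2, -247.3, 163.6], 0.81)]
tenon_right [([483.8, -406.6, 167.0], 0.8), ([526.0, 12.5, 2.4], 0.74)]
chisel_stand [([525.0, 12.0, 1.8], 0.92)]
glue_bottle [([732.8, -56.2, 0.4], 0.75)]
brush_jar [([741.8, 51.3, -2.5], 0.9)]
wrist 304.94625854112144 304.94625854112144 278.1268689870507 208.1745888839597 [284.78787019 561.8911715  373.70231852] [-0.56817516  0.8083855   0.12591853 -0.08851216] 3
rail_grip []
rail_hole_left []
rail_hole_right []
form []
stool_seat []
seat_center []
tenon_left []
tenon_right []
chisel_stand []
glue_bottle []
brush_jar []
1.8
```

View images.

View pics/a_top.png

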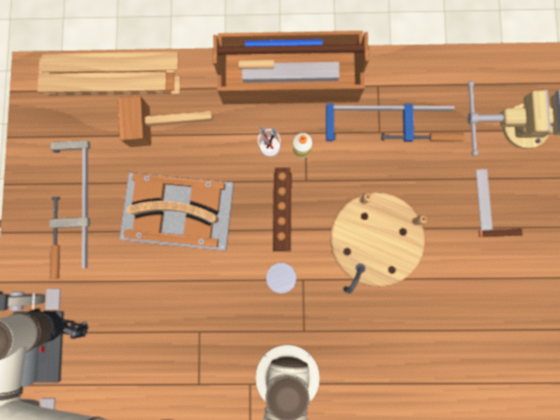

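View pics/a_side.png

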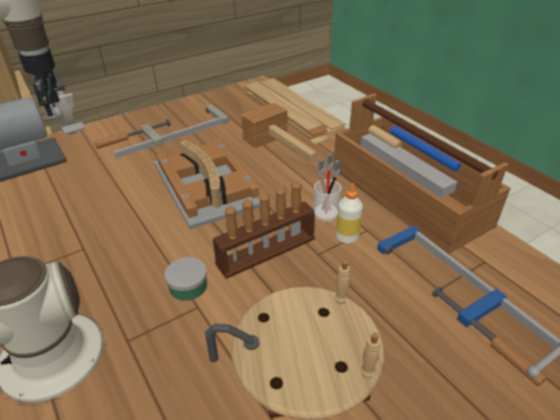

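```bash
cat > h.py <<'E'
import numpy as np, cv2
from scipy.spatial.transform import Rotation as R
# calibration saved at the first frame
CAM={"side":(468.0708,278.8379,210.6418,[90.7558,-723.0061,826.9057],[0.86484318,-0.26065716,0.11814413,-0.41248769]),
"top":(462.1161,278.0594,202.7712,[367.5146,-5.3347,1516.1744],[-0.70212548,0.70939147,-0.03645171,0.04954611])}
def proj(cam,P):
    f,cx,cy,o,q=CAM[cam]; c=R.from_quat(q).inv().apply(np.atleast_2d(P)-np.array(o))
    return np.c_[f*c[:,0]/c[:,2]+cx, f*c[:,1]/c[:,2]+cy]
def atz(cam,uv,z):
    f,cx,cy,o,q=CAM[cam]; uv=np.atleast_2d(uv)
    d=R.from_quat(q).apply(np.c_[(uv[:,0]-cx)/f,(uv[:,1]-cy)/f,np.ones(len(uv))]); o=np.array(o)
    return o+d*((z-o[2])/d[:,2])[:,None]
E
python3 - <<'E'
import numpy as np
from h import *
L=np.array([[551.6,-240.7],[553.2,-247.3]]).mean(0);Rr=np.array([[486.9,-410.3],[483.8,-406.6]]).mean(0)
d=L-Rr;print("seat yaw",np.degrees(np.arctan2(-d[0],d[1])),np.hypot(*d))
s=np.array([[541,448],[535.6,441.3]]).mean(0);t=np.array([[516.7,268],[518.9,277]]).mean(0)
d=s-t;print("rail yaw",np.degrees(np.arctan2(-d[0],d[1])),np.hypot(*d))
for c in ["top","side"]:
    im=cv2.imread(f"pics/a_{c}.png")
    for n,(x,y) in {"form":(300,250),"seat":(0,0)}.items(): pass
    crop={"top":[(90,140,120,140),(330,150,150,150)],"side":[(280,0,180,160),(430,150,130,160)]}[c]
    out=[]
    for i,(x,y,w,h) in enumerate(crop):
        cv2.imwrite(f"pics/crop_{c}{i}.png",cv2.resize(im[y:y+h,x:x+w],None,fx=4,fy=4,interpolation=cv2.INTER_CUBIC))
E
```

```text
seat yaw -22.181838046306254 177.59365135049177
rail yaw -6.790927981714692 173.3662957440113
```

View pics/crop_top0.png

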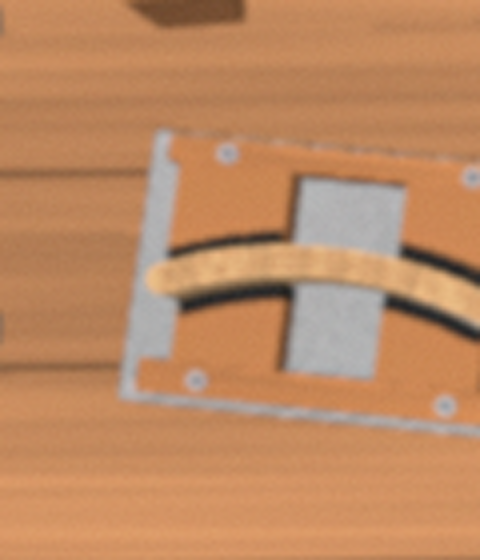

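View pics/crop_top1.png

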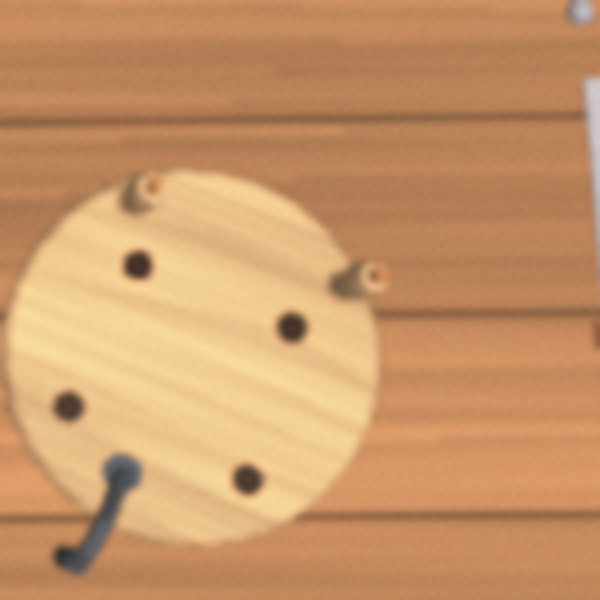

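View pics/crop_side0.png

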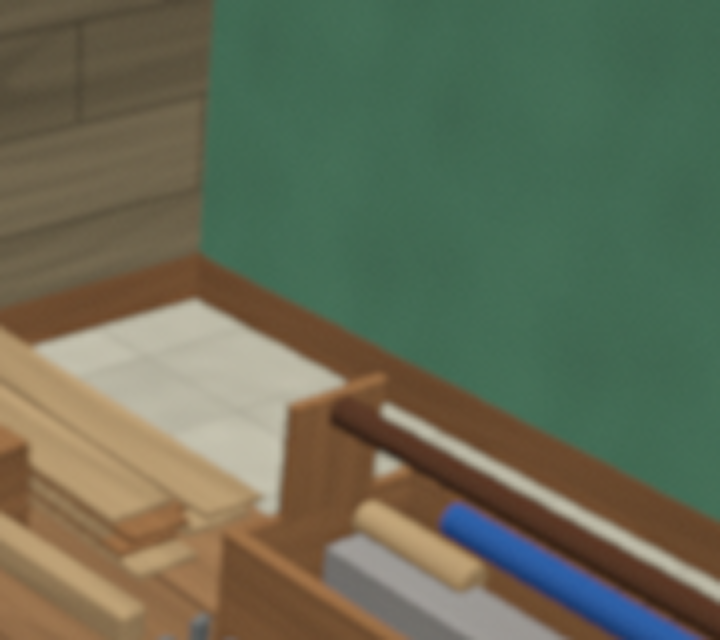

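```bash
python3 - <<'E'
from h import *
im=cv2.imread("pics/a_side.png")[230:420,200:420]
cv2.imwrite("pics/crop_side1.png",cv2.resize(im,None,fx=3,fy=3,interpolation=cv2.INTER_CUBIC))
im=cv2.imread("pics/a_side.png")[130:230,140:290]
cv2.imwrite("pics/crop_side2.png",cv2.resize(im,None,fx=5,fy=5,interpolation=cv2.INTER_CUBIC))
E
```

```text
(no output)
```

View pics/crop_side1.png

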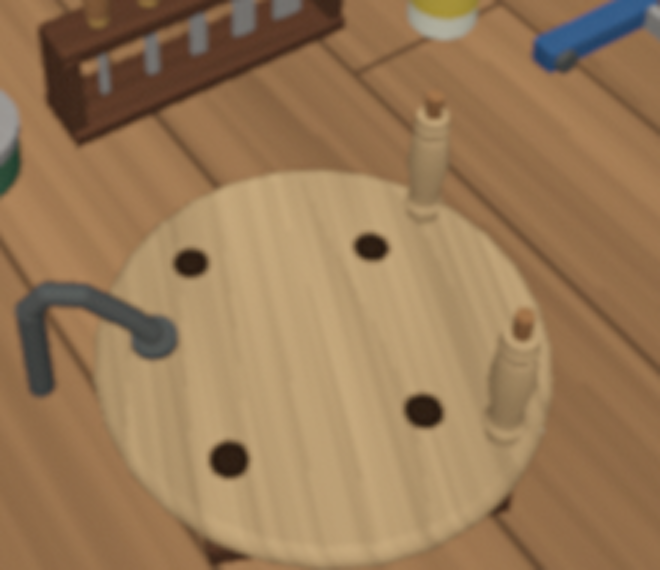

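View pics/crop_side2.png

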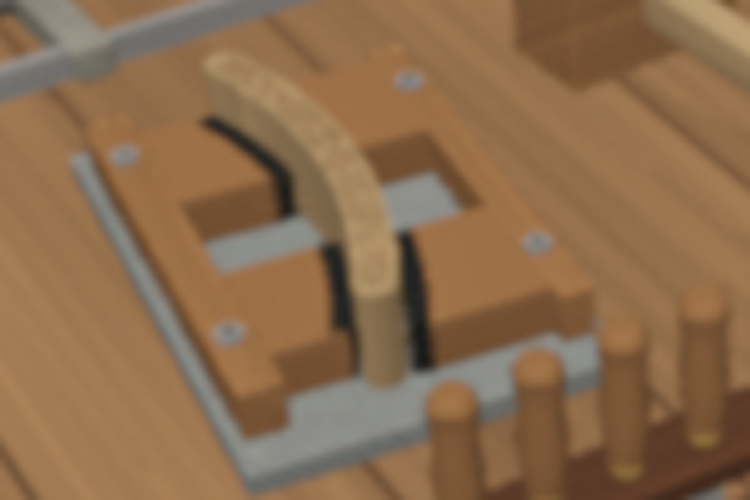

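```bash
python3 - <<'E'
from h import *
print("tenons top cam",atz("top",[(368,196.75),(423.75,218.75)],166)[:,:2])
print("tenons side cam",atz("side",[(345,262.5),(375,334.5)],166)[:,:2])
c=atz("top",[(130,172.5),(120.5,239.25),(232,181),(224,249)],18)[:,:2]
print("board corners",c, np.linalg.norm(c[0]-c[1]),np.linalg.norm(c[0]-c[2]))
for yaw in (-6.8,-7.5):
  r=R.from_euler('z',yaw,degrees=True)
  o=np.array([540,357.5,0])
  P=[[-122,175,18],[103,175,18],[-122,-175,18],[103,-175,18],[0,0,82],[12,0,82],[-12,0,82],[-26,142,82],[-26,-142,82],[0,42.5,52],[0,-42.5,52]]
  P=r.apply(P)+o
  print(yaw,"\n",proj("top",P).round(1).tolist(),"\n",proj("side",P).round(1).tolist())
E
```

```text
tenons top cam [[ 547.57672029 -245.44928131]
 [ 481.012118   -405.20356432]]
tenons side cam [[ 548.80617371 -248.49627699]
 [ 482.74670855 -407.45248075]]
board corners [[657.58237552 511.38069155]
 [437.11102708 535.89642727]
 [624.84393413 172.60921339]
 [402.27882868 197.87255959]] 221.83019807307429 340.3497024488738
-6.8 
 [[117.5, 238.5], [127.7, 170.9], [223.9, 250.3], [232.3, 182.0], [170.7, 205.0], [171.3, 201.2], [170.2, 208.7], [125.0, 208.3], [214.4, 218.0], [160.0, 204.6], [186.2, 207.5]] 
 [[154.2, 159.9], [220.7, 142.9], [188.5, 224.1], [265.3, 200.3], [207.1, 160.0], [211.0, 159.0], [203.2, 161.1], [183.7, 139.9], [215.9, 188.2], [203.4, 161.6], [213.2, 175.9]]
-7.5 
 [[117.2, 237.8], [128.2, 170.3], [223.4, 250.9], [232.6, 182.7], [170.7, 205.0], [171.3, 201.2], [170.2, 208.7], [125.0, 207.8], [214.3, 218.6], [160.0, 204.5], [186.2, 207.6]] 
 [[154.7, 159.5], [221.4, 142.9], [187.5, 224.1], [264.8, 200.7], [207.1, 160.0], [211.0, 159.0], [203.2, 161.1], [184.2, 139.7], [215.2, 188.4], [203.6, 161.5], [213.1, 176.0]]
```

```bash
python3 - <<'E'
from h import *
im=cv2.imread("pics/a_top.png")[160:260,110:245]
cv2.imwrite("pics/crop_top2.png",cv2.resize(im,None,fx=5.5,fy=5.5,interpolation=cv2.INTER_CUBIC))
E
```

```text
(no output)
```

View pics/crop_top2.png

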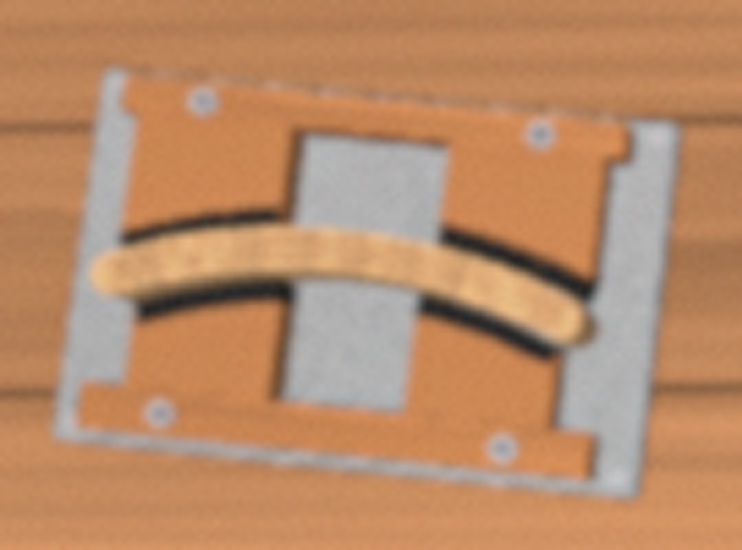

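```bash
python3 - <<'E'
from h import *
from scipy.optimize import least_squares
bd=[[103,175,18],[-122,175,18],[103,-175,18],[-122,-175,18]]
top=np.array([(129.1,172.4),(120,239.1),(233.6,182.2),(225.5,250.4)])
side=np.array([(155.6,161),(191,224)])
tip=[[-26,142,82],[-26,-142,82]]; ttip=np.array([(126.4,209.7),(217.6,219)])
ttip2=np.array([(183.,140.7),(215.6,189)])
def f(p,use):
    T=lambda P:R.from_euler('z',p[2]).apply(P)+[p[0],p[1],0]
    r=[]
    if 'b' in use:r+=[proj("top",T(bd))-top]
    if 's' in use:r+=[proj("side",T([bd[1],bd[3]]))-side]
    if 'r' in use:r+=[proj("top",T(tip))-ttip]
    if 'q' in use:r+=[proj("side",T(tip))-ttip2]
    return np.concatenate(r).ravel()
for use in ["b","s","r","q","bs","rq","bsrq"]:
    s=least_squares(f,[540,357,-.12],args=(use,)); print(use,s.x[:2].round(1),np.degrees(s.x[2]).round(2),f(s.x,use).round(1))
E
```

```text
b [538. 352.] -6.34 [-0.  -0.5 -0.6  0.5  0.2 -0.1  0.4  0.1]
s [543.9 353.7] -6.31 [-0.2 -0.7  0.1  0.4]
r [536.2 350.5] -6.4 [ 0.8  0.1 -0.8 -0.1]
q [537.  354.8] -6.51 [-0.  -0.1  0.   0.1]
bs [540.2 352.1] -6.3 [-0.1 -1.1 -0.6 -0.2  0.2 -0.8  0.5 -0.6 -1.1 -0.  -0.9  1.3]
rq [536.2 351.8] -6.47 [ 0.4  0.1 -1.2 -0.   0.1  0.4  0.3  0.7]
bsrq [538.6 352. ] -6.33 [-0.  -0.7 -0.6  0.3  0.2 -0.3  0.4 -0.1 -1.6  0.1 -1.5  1.5  0.4 -0.6
 -1.3 -0.9  0.7  0.2  1.2  0.3]
```

```bash
cat >> h.py <<'E'
import json,os
def cmd():
    if os.path.exists("cmd.json"):
        c=json.load(open("cmd.json")); return np.array(c["p"]),R.from_quat(c["q"])
    return np.array([211.811,587.993,224.612]),R.from_quat([-.574845642,.818261105,0,0])
def down(deg):  # tool x at world angle deg, z down
    t=np.radians(deg); x=[np.cos(t),np.sin(t),0]; z=[0,0,-1]; y=np.cross(z,x)
    return R.from_matrix(np.array([x,y,z]).T)
def plan(p,rot):
    """shift [cm] and turn to send so that commanded pose becomes p,rot"""
    c,q=cmd(); s=q.inv().apply(np.array(p)-c)/10; w=(q.inv()*rot).as_rotvec()
    print("xyz",s.round(2).tolist(),"rot",w.round(4).tolist())
def sent(xyz,w):
    c,q=cmd(); p=c+q.apply(np.array(xyz)*10); r=q*R.from_rotvec(w)
    json.dump({"p":p.tolist(),"q":r.as_quat().tolist()},open("cmd.json","w"))
    print("cmd now",p.round(2),"xdeg",np.degrees(np.arctan2(r.as_matrix()[1,0],r.as_matrix()[0,0])).round(2))
E
python3 - <<'E'
from h import *
plan([538,352.5,180],down(173.6))
E
```

```text
xyz [11.09, -38.67, 4.46] rot [0.0, 0.0, 1.3365]
```

Call:
apply_moves(steps=[{"hand":1,"xyz":[11.09,-38.67,4.46],"delta_rot":[0,0,1.3365]},{"hand":1,"xyz":[11.09,-38.67,4.46],"delta_rot":[0,0,1.3365]},{"hand":1,"xyz":[11.09,-38.67,4.46],"delta_rot":[0,0,1.3365]},{"hand":1,"xyz":[11.09,-38.67,4.46],"delta_rot":[0,0,1.3365]},{"hand":1,"xyz":[11.09,-38.67,4.46],"delta_rot":[0,0,1.3365]},{"hand":1,"xyz":[11.09,-38.67,4.46],"delta_rot":[0,0,1.3365]},{"hand":1,"xyz":[11.09,-38.67,4.46],"delta_rot":[0,0,1.3365]},{"hand":1,"xyz":[11.09,-38.67,4.46],"delta_rot":[0,0,1.3365]},{"hand":1,"xyz":[11.09,-38.67,4.46],"delta_rot":[0,0,1.3365]},{"hand":1,"xyz":[11.09,-38.67,4.46],"delta_rot":[0,0,1.3365]},{"hand":1,"xyz":[11.09,-38.67,4.46],"delta_rot":[0,0,1.3365]},{"hand":1,"xyz":[11.09,-38.67,4.46],"delta_rot":[0,0,1.3365]}])

```text
clock: 2.8
position: [539.4, 350.9, 179.2]
ee_rot: [0.058, 0.998, -0.0, -0.0]
contact_force: [0.5, 0.8, -0.1]
gripper_width: 85.7
```

```bash
python3 - <<'E'
from h import *
from bench import telemetry, get_image, nets
sent([11.09,-38.67,4.46],[0,0,1.3365])
p=get_image("wrist"); cv2.imwrite("pics/b_wrist.png",p["frame"])
s=telemetry.read_state(); print(s["joints"].round(3),s["position"],s["ee_rot"],s["clock"])
print(p["fx"],p["cx"],p["cy"],p["origin"],p["orientation"])
CAM["wrist"]=(p["fx"],p["cx"],p["cy"],p["origin"],p["orientation"])
json.dump([float(p["fx"]),float(p["cx"]),float(p["cy"]),list(map(float,p["origin"])),list(map(float,p["orientation"]))],open("wcam.json","w"))
for l in ["rail_grip","form"]:
    print(l,[(d["xyz"],d["confidence"]) for d in nets.pinpoint(p,l)[:2]])
r=R.from_euler('z',-6.4,degrees=True)
P=r.apply([[0,0,82],[12,0,82],[-12,0,82],[0,14,82],[0,-14,82],[-26,142,82],[-26,-142,82],[103,175,18],[103,-175,18],[60,42.5,52],[60,-42.5,52]])+[538,352.5,0]
print(proj("wrist",P).round(1).tolist())
E
```

```text
cmd now [537.99 352.53 180.01] xdeg 173.6
[ 0.83   0.448 -0.008 -0.    -1.115 -0.941] [538.54369702 351.84214403 179.62270216] [ 5.56388105e-02  9.98450916e-01 -2.00098077e-04 -2.27388145e-04] 2.85
304.94625854112144 278.1268689870507 208.1745888839597 [530.13266411 273.94575797 328.39100384] [0.0573799  0.98648502 0.1532362  0.00857404]
rail_grip [([540.5, 360.0, 52.4], 0.8)]
form [([544.4, 353.7, -1.2], 0.88)]
[[279.4, 208.7], [265.3, 208.8], [293.6, 208.7], [279.5, 224.2], [279.4, 192.8], [306.2, 345.3], [315.6, 17.3], [195.4, 329.4], [160.7, -3.6], [218.5, 240.8], [212.5, 153.9]]
```

View pics/b_wrist.png

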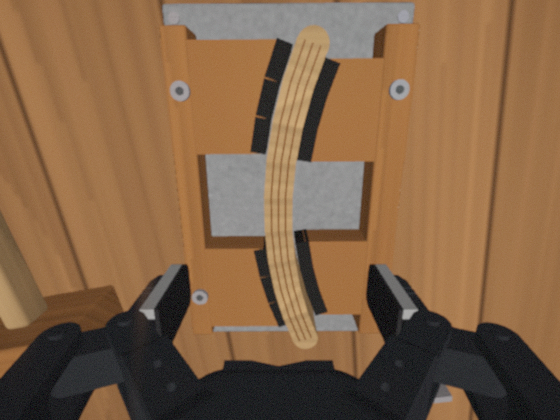

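```bash
cat >> h.py <<'E'
def rail_poly(n=40):
    y=np.linspace(-130,130,n); Rr=338.; x=-(Rr-np.sqrt(Rr**2-y**2)); t=y/Rr  # normal=(cos t, sin t)
    nx,ny=np.cos(t),np.sin(t)
    out=np.c_[x+12*nx,y+12*ny]; inn=np.c_[x-12*nx,y-12*ny]
    def cap(i,sg):
        a=np.linspace(0,np.pi,9)[1:-1]; tx,ty=-ny[i]*sg,nx[i]*sg
        return np.c_[x[i]+12*(nx[i]*np.cos(a)+tx*np.sin(a)), y[i]+12*(ny[i]*np.cos(a)+ty*np.sin(a))]
    return np.r_[out,cap(-1,1),inn[::-1],cap(0,-1)[::-1]]
def render(cam,T,zs,sc=4):
    """T: fn(rail-frame pts)->world; zs: heights (rail frame, 0=mid) ; returns soft mask"""
    P=rail_poly(); m=np.zeros((420*sc,560*sc),np.uint8); prev=None
    for z in zs:
        uv=proj(cam,T(np.c_[P,np.full(len(P),z)])); q=np.round((uv+.5)*sc*16).astype(np.int32)
        cv2.fillPoly(m,[q],255,shift=4)
    return cv2.resize(m,(560,420),interpolation=cv2.INTER_AREA)/255.
def setcam(name,p): CAM[name]=(float(p["fx"]),float(p["cx"]),float(p["cy"]),np.array(p["origin"]),np.array(p["orientation"]))
E
python3 - <<'E'
from h import *
from bench import telemetry, get_image, nets
from scipy.optimize import minimize
D={}
for n in ["wrist","top","side"]:
    p=get_image(n); cv2.imwrite(f"pics/c_{n}.png",p["frame"]); setcam(n,p)
    o=nets.outline_of(p,"rail_grip")
    print(n,[(d["confidence"],int(d["pixels"].sum())) for d in o])
    if not o: continue
    m=o[0]["pixels"].astype(float)
    v=p["frame"].copy(); cs,_=cv2.findContours(o[0]["pixels"].astype(np.uint8),cv2.RETR_EXTERNAL,cv2.CHAIN_APPROX_NONE); cv2.drawContours(v,cs,-1,(255,0,255),1)
    zs=np.linspace(2,32,7)
    def c(q):
        T=lambda P:R.from_euler('z',q[2],degrees=True).apply(P)+[q[0],q[1],50]
        r=render(n,T,zs,sc=8 if n!="wrist" else 3); return np.abs(r-m).sum()/m.sum()
    s=minimize(c,[538,354,-6.4],method="Nelder-Mead",options=dict(initial_simplex=[[538,354,-6.4],[544,354,-6.4],[538,360,-6.4],[538,354,-4.5]],xatol=.1,fatol=1e-4))
    print(n,s.x.round(2),round(s.fun,3))
    T=lambda P:R.from_euler('z',s.x[2],degrees=True).apply(P)+[s.x[0],s.x[1],50]
    r=(render(n,T,zs)>.5).astype(np.uint8); cs,_=cv2.findContours(r,cv2.RETR_EXTERNAL,cv2.CHAIN_APPROX_NONE); cv2.drawContours(v,cs,-1,(0,255,0),1)
    cv2.imwrite(f"pics/c_{n}_fit.png",v)
s=telemetry.read_state(); print(s["position"],s["ee_rot"],s["clock"])
E
```

```text
wrist [(0.61, 10009)]
wrist [539.62 357.01  -6.19] 0.041
top [(0.61, 620)]
top [536.43 339.49  -7.25] 0.475
side [(0.95, 926)]
side [536.11 351.63  -6.89] 0.21
[537.52984427 353.22918429 180.26909996] [5.48616450e-02 9.98493950e-01 1.40869824e-04 1.12992853e-04] 3.25
```

View pics/c_wrist_fit.png

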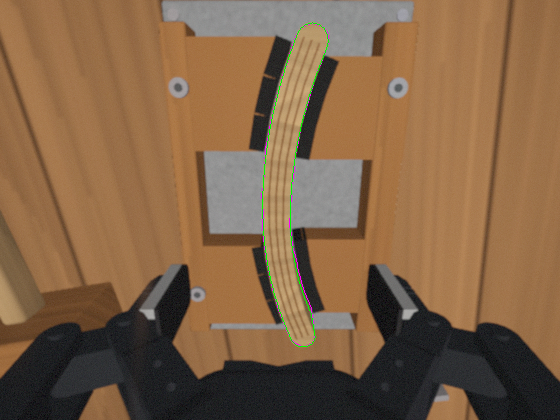

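```bash
python3 - <<'E'
from h import *
plan([539.5,356.5,53],down(173.75))
E
```

```text
xyz [-0.11, 0.41, 12.7] rot [0.0, 0.0, -0.0026]
```

Call:
apply_moves(steps=[{"hand":1,"xyz":[-0.11,0.41,0],"delta_rot":[0,0,-0.0026]},{"hand":1,"xyz":[-0.11,0.41,3],"delta_rot":[0,0,-0.0026]},{"hand":1,"xyz":[-0.11,0.41,6],"delta_rot":[0,0,-0.0026]},{"hand":1,"xyz":[-0.11,0.41,9],"delta_rot":[0,0,-0.0026]},{"hand":1,"xyz":[-0.11,0.41,11.5],"delta_rot":[0,0,-0.0026]},{"hand":1,"xyz":[-0.11,0.41,12.7],"delta_rot":[0,0,-0.0026]},{"hand":1,"xyz":[-0.11,0.41,12.7],"delta_rot":[0,0,-0.0026]},{"hand":1,"xyz":[-0.11,0.41,12.7],"delta_rot":[0,0,-0.0026]}])

```text
clock: 3.92
position: [540.0, 357.0, 53.3]
ee_rot: [0.054, 0.999, -0.0, 0.0]
contact_force: [-0.6, -0.3, 0.5]
gripper_width: 85.3
```

Call:
apply_moves(steps=[{"hand":0,"xyz":[0,0,0],"delta_rot":[0,0,0]},{"hand":0,"xyz":[0,0,0],"delta_rot":[0,0,0]},{"hand":0,"xyz":[0,0,0],"delta_rot":[0,0,0]},{"hand":0,"xyz":[0,0,0],"delta_rot":[0,0,0]},{"hand":0,"xyz":[0,0,0],"delta_rot":[0,0,0]},{"hand":0,"xyz":[0,0,0],"delta_rot":[0,0,0]},{"hand":0,"xyz":[0,0,0],"delta_rot":[0,0,0]},{"hand":0,"xyz":[0,0,0],"delta_rot":[0,0,0]},{"hand":0,"xyz":[0,0,0],"delta_rot":[0,0,0]},{"hand":0,"xyz":[0,0,0],"delta_rot":[0,0,0]}])

```text
clock: 4.75
position: [540.1, 356.8, 54.0]
ee_rot: [0.054, 0.999, 0.0, 0.001]
contact_force: [-0.3, -0.6, 6.2]
gripper_width: 22.7
```

```bash
python3 - <<'E'
from h import *
from bench import telemetry, get_image, nets
sent([-0.11,0.41,12.7],[0,0,-0.0026])
s=telemetry.read_state(); print(s)
p=get_image("wrist"); cv2.imwrite("pics/d_wrist.png",p["frame"])
E
```

```text
cmd now [539.54 356.48  53.01] xdeg 173.75
{'clock': 4.75, 'joints': array([ 8.33466077e-01,  5.76164021e-01, -1.37052446e-01,  5.69589165e-04,
       -8.56225006e-01, -9.42562754e-01]), 'joint_vel': array([ 0.00105524,  0.00074472, -0.00051211,  0.0003745 , -0.00100081,
        0.00045721]), 'joint_efforts': array([  0.35523087, -41.54457808,  13.99829417,   2.89994292,
         0.29082659,   0.04697493]), 'position': array([540.08488174, 356.79101517,  54.00001727]), 'ee_rot': array([5.43350752e-02, 9.98522506e-01, 3.89747090e-04, 5.94422623e-04]), 'contact_force': array([-0.34332222, -0.56896206,  6.22531886]), 'wrist_torque': array([-0.15538008,  0.31348659, -0.03669496]), 'gripper_width': 22.74085251645696}
```

View pics/d_wrist.png

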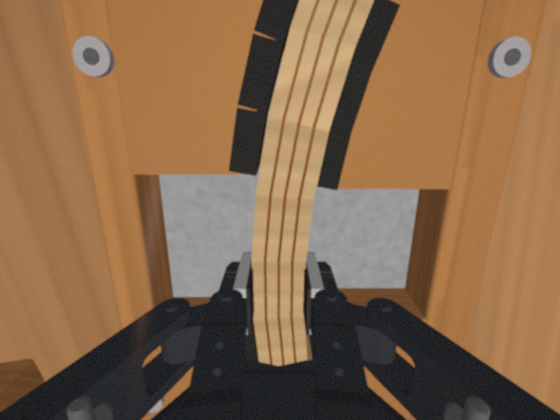

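Call:
apply_moves(steps=[{"hand":0,"xyz":[0,0,-0.7],"delta_rot":[0,0,0]},{"hand":0,"xyz":[0,0,-2],"delta_rot":[0,0,0]},{"hand":0,"xyz":[0,0,-3.5],"delta_rot":[0,0,0]},{"hand":0,"xyz":[0,0,-5],"delta_rot":[0,0,0]},{"hand":0,"xyz":[0,0,-7],"delta_rot":[0,0,0]},{"hand":0,"xyz":[0,0,-9.5],"delta_rot":[0,0,0]},{"hand":0,"xyz":[0,0,-12],"delta_rot":[0,0,0]},{"hand":0,"xyz":[0,0,-14.5],"delta_rot":[0,0,0]},{"hand":0,"xyz":[0,0,-17],"delta_rot":[0,0,0]},{"hand":0,"xyz":[0,0,-19],"delta_rot":[0,0,0]},{"hand":0,"xyz":[0,0,-20],"delta_rot":[0,0,0]},{"hand":0,"xyz":[0,0,-20],"delta_rot":[0,0,0]}])

```text
clock: 5.8
position: [540.0, 357.1, 255.0]
ee_rot: [0.054, 0.999, 0.001, 0.001]
contact_force: [-0.6, 0.5, -2.8]
gripper_width: 22.7
```

```bash
python3 - <<'E'
from h import *
from bench import telemetry, get_image, nets
sent([0,0,-20],[0,0,0])
p=get_image("wrist"); cv2.imwrite("pics/e_wrist.png",p["frame"])
p=get_image("side"); cv2.imwrite("pics/e_side.png",p["frame"])
s=telemetry.read_state(); print(s["clock"],s["position"],s["contact_force"],s["wrist_torque"],s["gripper_width"])
E
```

```text
cmd now [539.54 356.48 253.01] xdeg 173.75
5.9 [538.70495252 356.21093227 251.21681719] [ 0.54412339 -0.35431126 -4.77954975] [-0.00089036  0.04448533  0.0174447 ] 22.51313069600304
```

View pics/e_side.png

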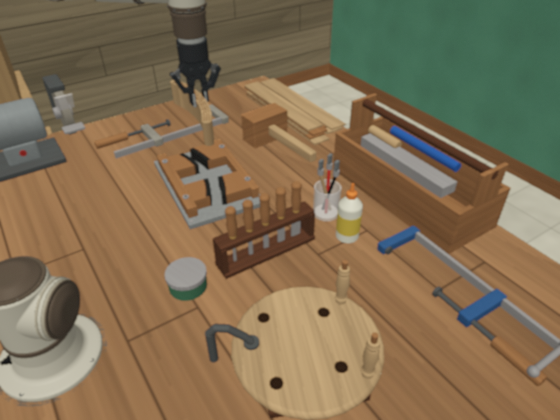

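View pics/e_wrist.png

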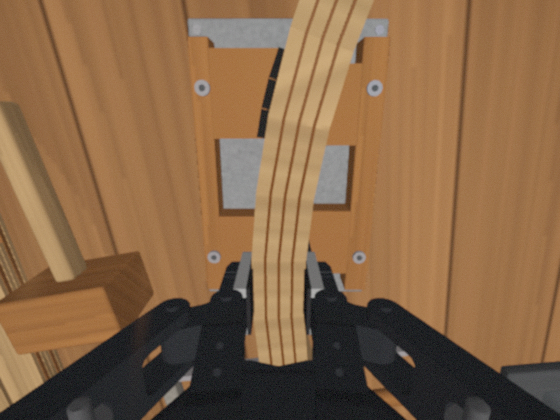

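```bash
python3 - <<'E'
from h import *
c,q=cmd()
plan([533.5,12,253],down(165.7))
sx=q.inv().apply([527.5-c[0],-331-c[1],0])/10; print(sx)
E
```

```text
xyz [-3.15, -34.31, 0.0] rot [0.0, 0.0, 0.1405]
[ -6.286364   -68.47099999   0.        ]
```

Call:
apply_moves(steps=[{"hand":0,"xyz":[-0.1,-1,0],"delta_rot":[0,0,0.005]},{"hand":0,"xyz":[-0.3,-3,0],"delta_rot":[0,0,0.015]},{"hand":0,"xyz":[-0.6,-6,0],"delta_rot":[0,0,0.025]},{"hand":0,"xyz":[-0.9,-9.5,0],"delta_rot":[0,0,0.04]},{"hand":0,"xyz":[-1.2,-13,0],"delta_rot":[0,0,0.055]},{"hand":0,"xyz":[-1.5,-16.5,0],"delta_rot":[0,0,0.07]},{"hand":0,"xyz":[-1.8,-20,0],"delta_rot":[0,0,0.085]},{"hand":0,"xyz":[-2.1,-23.5,0],"delta_rot":[0,0,0.1]},{"hand":0,"xyz":[-2.5,-27,0],"delta_rot":[0,0,0.115]},{"hand":0,"xyz":[-2.8,-30.3,0],"delta_rot":[0,0,0.13]},{"hand":0,"xyz":[-3,-33,0],"delta_rot":[0,0,0.137]},{"hand":0,"xyz":[-3.15,-34.31,0],"delta_rot":[0,0,0.1405]}])

```text
clock: 6.9
position: [531.6, 8.5, 251.4]
ee_rot: [0.126, 0.992, -0.001, -0.002]
contact_force: [-0.1, -0.0, -3.3]
gripper_width: 23.1
```

```bash
python3 - <<'E'
from h import *
sent([-3.15,-34.31,0],[0,0,0.1405])
plan([527.5,-331,253],down(157.6))
E
```

```text
cmd now [533.51  11.99 253.01] xdeg 165.7
xyz [-7.89, -33.39, 0.0] rot [0.0, 0.0, 0.1414]
```

Call:
apply_moves(steps=[{"hand":0,"xyz":[-0.4,-1.5,0],"delta_rot":[0,0,0.007]},{"hand":0,"xyz":[-1,-4,0],"delta_rot":[0,0,0.017]},{"hand":0,"xyz":[-1.7,-7,0],"delta_rot":[0,0,0.03]},{"hand":0,"xyz":[-2.5,-10.5,0],"delta_rot":[0,0,0.045]},{"hand":0,"xyz":[-3.4,-14,0],"delta_rot":[0,0,0.06]},{"hand":0,"xyz":[-4.2,-17.5,0],"delta_rot":[0,0,0.075]},{"hand":0,"xyz":[-5,-21,0],"delta_rot":[0,0,0.09]},{"hand":0,"xyz":[-5.8,-24.5,0],"delta_rot":[0,0,0.105]},{"hand":0,"xyz":[-6.6,-28,0],"delta_rot":[0,0,0.12]},{"hand":0,"xyz":[-7.3,-31,0],"delta_rot":[0,0,0.132]},{"hand":0,"xyz":[-7.75,-32.8,0],"delta_rot":[0,0,0.139]},{"hand":0,"xyz":[-7.89,-33.39,0],"delta_rot":[0,0,0.1414]}])

```text
clock: 7.9
position: [526.5, -333.6, 250.7]
ee_rot: [0.196, 0.981, 0.0, -0.002]
contact_force: [1.5, 0.9, -3.1]
gripper_width: 22.9
```

Call:
apply_moves(steps=[{"hand":0,"xyz":[0,0,0],"delta_rot":[0,0,0]},{"hand":0,"xyz":[0,0,0],"delta_rot":[0,0,0]},{"hand":0,"xyz":[0,0,0],"delta_rot":[0,0,0]},{"hand":0,"xyz":[0,0,0],"delta_rot":[0,0,0]}])

```text
clock: 8.23
position: [527.8, -329.7, 253.0]
ee_rot: [0.193, 0.981, 0.0, -0.0]
contact_force: [-0.7, 0.5, -3.0]
gripper_width: 22.8
```

```bash
python3 - <<'E'
from h import *
from bench import telemetry, get_image, nets
sent([-7.89,-33.39,0],[0,0,0.1414])
for n in ["wrist","side","top"]:
    p=get_image(n); cv2.imwrite(f"pics/f_{n}.png",p["frame"])
    json.dump([float(p["fx"]),float(p["cx"]),float(p["cy"]),list(map(float,p["origin"])),list(map(float,p["orientation"]))],open(f"cam_{n}.json","w"))
    for l in ["rail_grip","rail_hole_left","rail_hole_right","tenon_left","tenon_right","stool_seat"]:
        print(n,l,[(np.round(d["xyz"],1).tolist(),round(d["confidence"],2)) for d in nets.pinpoint(p,l)[:2]])
s=telemetry.read_state(); print(s["clock"],s["position"],s["ee_rot"],s["contact_force"],s["wrist_torque"],s["gripper_width"])
E
```

```text
cmd now [ 527.49 -331.05  253.01] xdeg 157.6
wrist rail_grip []
wrist rail_hole_left [([549.4, -243.6, 215.8], 0.75)]
wrist rail_hole_right []
wrist tenon_left [([551.3, -240.4, 217.6], 0.54)]
wrist tenon_right []
wrist stool_seat [([526.4, 7.3, 1.8], 0.53)]
side rail_grip [([527.4, -332.2, 247.6], 0.88)]
side rail_hole_left [([554.2, -243.4, 216.1], 0.58)]
side rail_hole_right [([483.9, -407.3, 215.9], 0.97)]
side tenon_left [([552.4, -242.5, 166.4], 0.75), ([486.5, -408.9, 167.2], 0.58)]
side tenon_right [([487.0, -409.3, 164.2], 0.81), ([432.5, -294.1, 49.8], 0.45)]
side stool_seat [([528.5, -329.6, -3.3], 0.62), ([436.1, -292.3, 46.7], 0.26)]
top rail_grip [([529.2, -331.1, 248.1], 0.9)]
top rail_hole_left [([546.1, -246.7, 215.0], 0.81)]
top rail_hole_right [([485.0, -404.0, 217.7], 0.66)]
top tenon_left [([553.0, -244.3, 165.5], 0.63)]
top tenon_right [([483.4, -407.3, 165.8], 0.89)]
top stool_seat [([529.9, -328.4, 0.6], 0.94), ([482.3, -402.4, 216.1], 0.72)]
9.2833 [ 527.64733686 -331.0070637   252.9856771 ] [ 1.94190320e-01  9.80963873e-01  7.91960495e-06 -1.30708569e-05] [ 0.45250718 -0.50559693 -3.27615547] [-0.01713162 -0.02496872  0.00462998] 22.71693499771831
```

View pics/f_wrist.png

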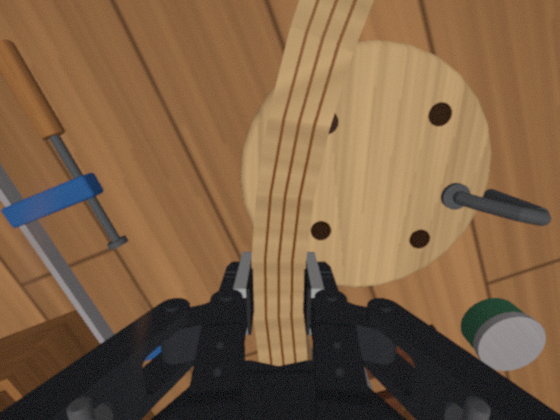

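View pics/f_side.png

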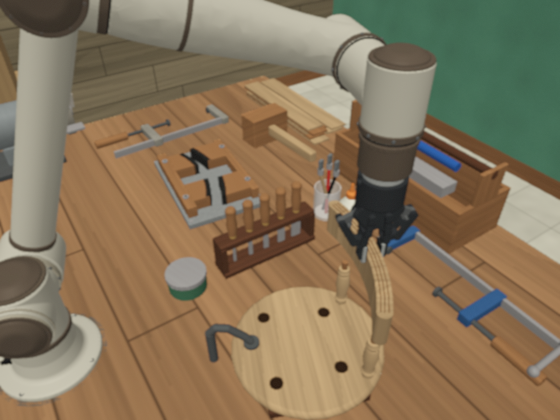

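View pics/f_top.png

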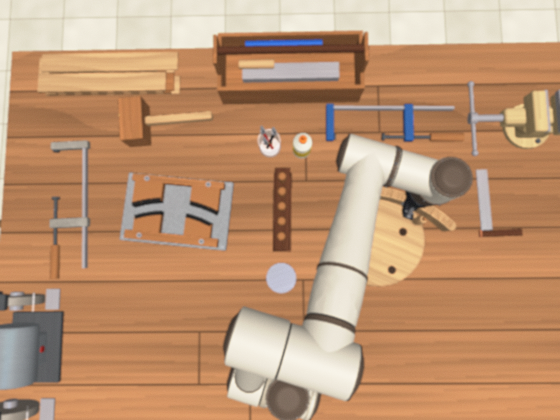

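```bash
python3 - <<'E'
from h import *
from bench import telemetry, get_image, nets
from scipy.optimize import least_squares
a=np.linspace(0,2*np.pi,721)
for n in ["wrist","side","top"]:
    p=get_image(n); setcam(n,p); o=nets.outline_of(p,"stool_seat")
    if not o: print(n,"none"); continue
    m=o[0]["pixels"].astype(np.uint8); cs,_=cv2.findContours(m,cv2.RETR_EXTERNAL,cv2.CHAIN_APPROX_NONE)
    c=max(cs,key=cv2.contourArea)[:,0,:].astype(float)
    v=p["frame"].copy(); cv2.drawContours(v,[c.astype(np.int32)],-1,(255,0,255),1)
    w=atz(n,c,48.)[:,:2]
    f=lambda q: np.hypot(w[:,0]-q[0],w[:,1]-q[1])-150
    s=least_squares(f,[432,-291],loss="cauchy",f_scale=1.0)
    print(n,o[0]["confidence"],s.x.round(1),(np.abs(s.fun)<2).mean().round(2))
    uv=proj(n,np.c_[s.x[0]+150*np.cos(a),s.x[1]+150*np.sin(a),0*a+48]); cv2.polylines(v,[uv.astype(np.int32)],True,(0,255,0),1)
    cv2.imwrite(f"pics/g_{n}.png",v)
    print("seat origin if yaw -22.3:",s.x+105*np.array([np.cos(np.radians(22.3)),-np.sin(np.radians(22.3))]))
E
```

```text
wrist 0.8 [ 437.3 -292.8] 0.32
seat origin if yaw -22.3: [ 534.44278468 -332.59372478]
side 0.71 [ 427.8 -294.3] 0.4
seat origin if yaw -22.3: [ 524.92129615 -334.18397651]
top 0.91 [ 434.6 -288.7] 0.33
seat origin if yaw -22.3: [ 531.70294358 -328.54327598]
```

View pics/g_wrist.png

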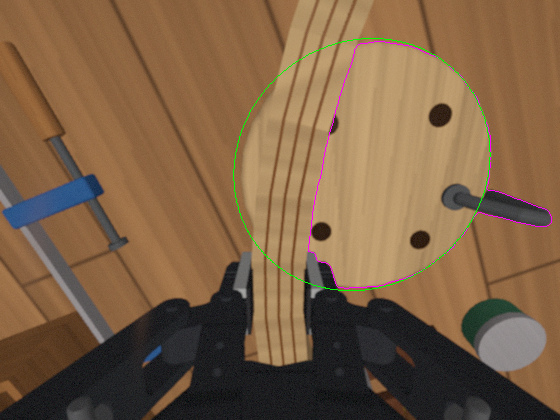

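View pics/g_side.png

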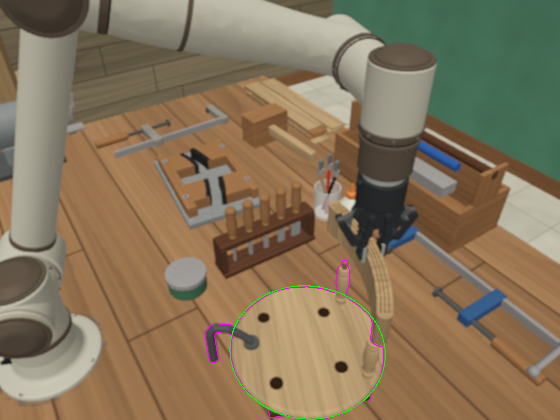

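```bash
python3 - <<'E'
from h import *
im=cv2.imread("pics/f_wrist.png")[20:310,220:510]
cv2.imwrite("pics/f_wrist_z.png",cv2.resize(im,None,fx=2,fy=2,interpolation=cv2.INTER_CUBIC))
im=cv2.imread("pics/f_side.png")[190:400,300:410]
cv2.imwrite("pics/f_side_z.png",cv2.resize(im,None,fx=2.8,fy=2.8,interpolation=cv2.INTER_CUBIC))
E
```

```text
(no output)
```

View pics/f_wrist_z.png

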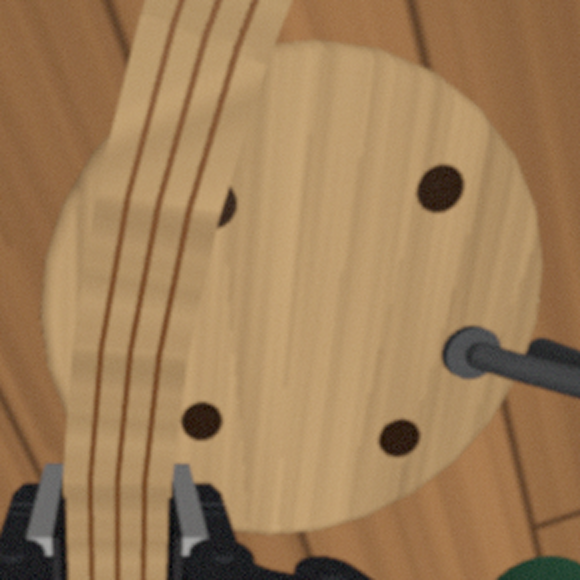

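View pics/f_side_z.png

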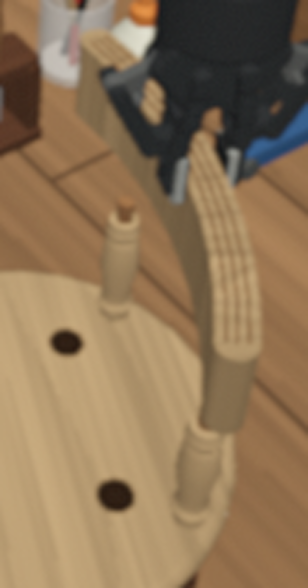

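```bash
python3 - <<'E'
from h import *
from scipy.optimize import least_squares
w=json.load(open("cam_wrist.json")); CAM["wrist"]=tuple(w)
pts=np.array([(42,300),(50,240),(65,190),(48,355),(320,41),(270,46),(400,57),(542,265),(520,175),(535,320),(270,533),(220,523),(340,525),(420,490),(480,430)])/2+[220,20]
for z in (48,40):
    W=atz("wrist",pts,z)[:,:2]
    s=least_squares(lambda q:np.hypot(W[:,0]-q[0],W[:,1]-q[1])-q[2],[432,-291,150]); print("wrist circ",z,s.x.round(1),s.fun.round(1))
def dark(path,roi):
    im=cv2.imread(path); g=im.max(2).astype(np.uint8); x,y,w_,h=roi
    m=np.zeros(g.shape,np.uint8); m[y:y+h,x:x+w_]=(g[y:y+h,x:x+w_]<85)
    n,_,st,ce=cv2.connectedComponentsWithStats(m); return [(ce[i].round(2).tolist(),int(st[i,4])) for i in range(1,n) if st[i,4]>12]
for c,path,roi in [("wrist","pics/f_wrist.png",(300,90,170,165)),("top","pics/a_top.png",(335,195,85,90)),("side","pics/a_side.png",(235,300,130,110))]:
    for ce,ar in dark(path,roi): print(c,ce,ar,atz(c,[ce],48)[0,:2].round(1))
E
```

```text
wrist circ 48 [ 432.5 -292.2  146. ] [-0.2  0.6  2.9 -1.  -0.3 -0.9 -0.2  0.5 -1.3  0.   0.1 -3.5  1.4  2.5
 -0.6]
wrist circ 40 [ 431.  -289.8  149.3] [-0.2  0.6  2.9 -1.  -0.3 -1.  -0.2  0.5 -1.4  0.1  0.1 -3.6  1.4  2.6
 -0.6]
wrist [439.64, 113.84] 379 [ 333.3 -330.5]
wrist [333.68, 124.17] 66 [ 445.8 -364.6]
wrist [456.05, 195.88] 528 [ 336.8 -230. ]
wrist [320.33, 230.06] 257 [ 503.  -250.3]
wrist [419.16, 238.5] 257 [ 391.7 -192.4]
top [363.95, 215.84] 19 [ 502.2 -251.6]
top [402.5, 231.5] 16 [ 451.2 -371.5]
top [346.54, 251.15] 13 [ 391.1 -193.4]
top [358.22, 272.44] 36 [ 324.5 -228.1]
top [391.5, 269.5] 14 [ 332.7 -332.2]
side [323.28, 311.87] 60 [ 501.8 -249.6]
side [263.28, 317.34] 68 [ 390.6 -192.2]
side [246.15, 338.88] 205 [ 334.7 -218.1]
side [340.84, 366.56] 95 [ 451.1 -369.3]
side [276.07, 382.75] 101 [ 332.5 -330. ]
```

```bash
python3 - <<'E'
from h import *
plan([528.1,-331.9,226],down(157.2))
E
```

```text
xyz [-0.09, -0.06, 2.7] rot [0.0, 0.0, 0.007]
```

Call:
apply_moves(steps=[{"hand":0,"xyz":[-0.09,-0.06,0.3],"delta_rot":[0,0,0.007]},{"hand":0,"xyz":[-0.09,-0.06,0.8],"delta_rot":[0,0,0.007]},{"hand":0,"xyz":[-0.09,-0.06,1.3],"delta_rot":[0,0,0.007]},{"hand":0,"xyz":[-0.09,-0.06,1.8],"delta_rot":[0,0,0.007]},{"hand":0,"xyz":[-0.09,-0.06,2.3],"delta_rot":[0,0,0.007]},{"hand":0,"xyz":[-0.09,-0.06,2.6],"delta_rot":[0,0,0.007]},{"hand":0,"xyz":[-0.09,-0.06,2.7],"delta_rot":[0,0,0.007]},{"hand":0,"xyz":[-0.09,-0.06,2.7],"delta_rot":[0,0,0.007]},{"hand":0,"xyz":[-0.09,-0.06,2.7],"delta_rot":[0,0,0.007]},{"hand":0,"xyz":[-0.09,-0.06,2.7],"delta_rot":[0,0,0.007]}])

```text
clock: 10.42
position: [528.4, -332.0, 226.4]
ee_rot: [0.198, 0.98, -0.0, 0.0]
contact_force: [0.8, 1.4, -3.0]
gripper_width: 23.1
```

```bash
python3 - <<'E'
from h import *
from bench import telemetry, get_image, nets
sent([-0.09,-0.06,2.7],[0,0,0.007])
for n in ["side","top"]:
    p=get_image(n); cv2.imwrite(f"pics/i_{n}.png",p["frame"])
    for l in ["rail_grip","rail_hole_left","rail_hole_right","tenon_left","tenon_right"]:
        print(n,l,[(np.round(d["xyz"],1).tolist(),round(d["confidence"],2)) for d in nets.pinpoint(p,l)[:2]])
s=telemetry.read_state(); print(s["clock"],s["position"],s["contact_force"],s["gripper_width"])
im=cv2.imread("pics/i_side.png")
c=im[200:400,310:410]; v=cv2.resize(c,None,fx=3,fy=3,interpolation=cv2.INTER_CUBIC)
v2=v.copy()
# overlay: rail model at tcp, tenon at expected
T=lambda P:R.from_euler('z',-22.8,degrees=True).apply(P)+[528.3,-331.4,226-4]
S=lambda P:R.from_euler('z',-22.8,degrees=True).apply(P)+[528.3,-331.4,0]
for z in(-32,32):
    uv=proj("side",T(np.c_[rail_poly(),np.full(len(rail_poly()),z)])); cv2.polylines(v2,[np.round(((uv-[310,200]+.5)*3)).astype(np.int32)],True,(0,255,0),1)
a=np.linspace(0,6.28,25)
for y in(87.8,-87.8):
    for z,r in((166,6),(148,6),(148,10)):
        uv=proj("side",S(np.c_[-11.6+r*np.cos(a),y+r*np.sin(a),0*a+z])); cv2.polylines(v2,[np.round(((uv-[310,200]+.5)*3)).astype(np.int32)],True,(0,0,255),1)
cv2.imwrite("pics/i_side_z.png",np.hstack([v,v2]))
E
```

```text
cmd now [ 528.1  -331.95  226.01] xdeg 157.2
side rail_grip [([527.1, -332.7, 221.9], 0.78)]
side rail_hole_left [([552.2, -244.2, 188.6], 0.73)]
side rail_hole_right [([479.3, -409.4, 190.7], 0.73)]
side tenon_left [([551.8, -242.0, 165.0], 0.97), ([745.2, 49.4, 3.1], 0.54)]
side tenon_right [([484.4, -411.4, 165.7], 0.63), ([555.1, -246.7, 192.1], 0.63)]
top rail_grip [([531.1, -332.2, 222.9], 0.9)]
top rail_hole_left [([547.3, -252.4, 185.6], 0.8)]
top rail_hole_right [([481.1, -403.9, 190.8], 0.68)]
top tenon_left [([555.7, -245.5, 164.0], 0.59)]
top tenon_right [([485.0, -406.1, 167.4], 0.89)]
11.0167 [ 528.24554988 -331.9052031   226.01016771] [ 0.83644541  0.72618724 -1.62758321] 22.76139801248237
```

View pics/i_side_z.png

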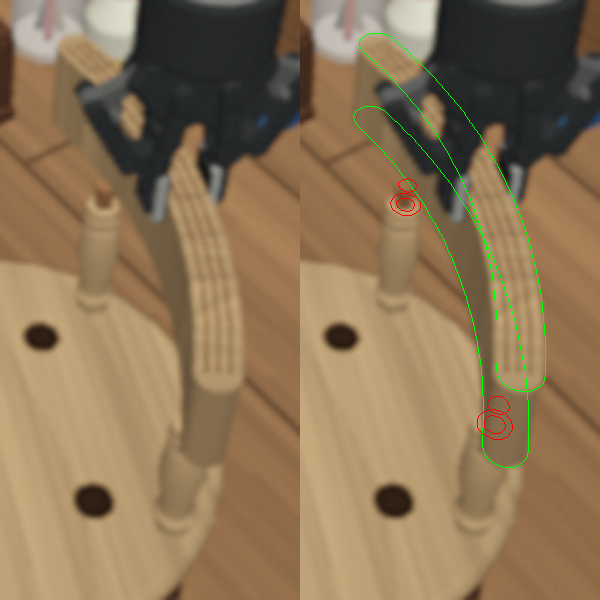

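```bash
python3 - <<'E'
from h import *
for c,rois in (("side",[(336,255,18,24),(366,327,18,24)]),("top",[(356,186,24,20),(412,208,24,22)])):
    im=cv2.imread(f"pics/a_{c}.png"); vs=[]
    for x,y,w,h in rois: vs.append(cv2.resize(im[y:y+h,x:x+w],(w*16,h*16),interpolation=cv2.INTER_NEAREST))
    hh=max(v.shape[0] for v in vs); vs=[cv2.copyMakeBorder(v,0,hh-v.shape[0],0,10,cv2.BORDER_CONSTANT) for v in vs]
    cv2.imwrite(f"pics/t_{c}.png",np.hstack(vs))
E
```

```text
(no output)
```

View pics/t_side.png

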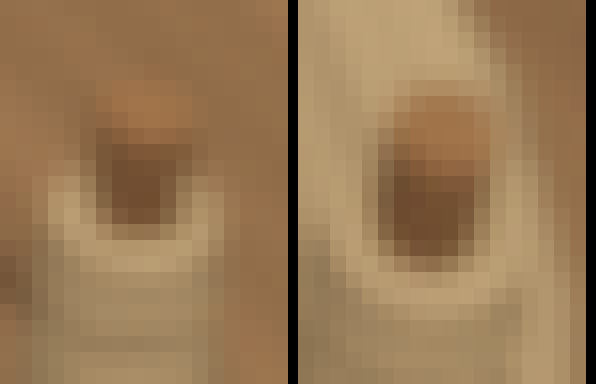

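View pics/t_top.png

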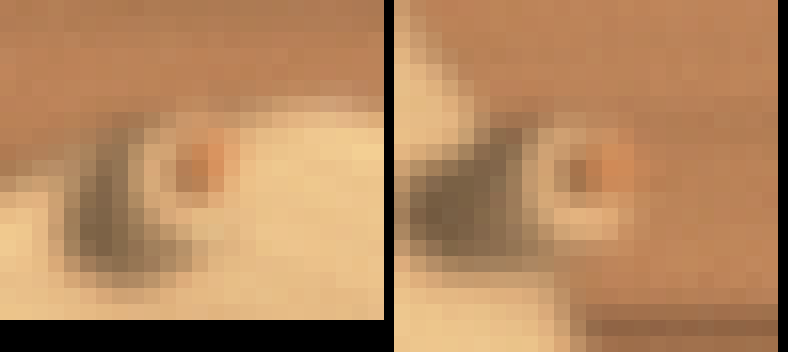

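```bash
python3 - <<'E'
from h import *
t=atz("top",[(368.75,195.5),(424.75,218)],166)[:,:2]+[.7,1.3]
s=atz("side",[(344.6,261.6),(374.5,334.4)],166)[:,:2]+[.9,-.4]
for n,v in(("top",t),("side",s),("mean",(t+s)/2)):
    d=v[0]-v[1]; yaw=-np.arctan2(d[0],d[1]); o=v.mean(0)+11.6*np.array([np.cos(yaw),np.sin(yaw)])
    print(n,v.round(1).tolist(),np.hypot(*d).round(1),np.degrees(yaw).round(2),o.round(1))
S=lambda P:R.from_euler('z',-22.8,degrees=True).apply(P)+[528.3,-331.4,0]
P=S([[-11.6,87.8,166],[-11.6,-87.8,166]]); print(P,proj("side",P),proj("top",P))
E
```

```text
top [[552.0, -246.5], [483.9, -406.9]] 174.3 -22.99 [ 528.6 -331.2]
side [[550.6, -246.5], [483.1, -407.2]] 174.3 -22.8 [ 527.6 -331.4]
mean [[551.3, -246.5], [483.5, -407.1]] 174.3 -22.9 [ 528.1 -331.3]
[[ 551.63025593 -245.96523449  166.        ]
 [ 483.58251895 -407.84440391  166.        ]] [[345.29097175 261.16058267]
 [375.53136841 334.43153972]] [[368.13093509 195.38106126]
 [424.6191514  217.86119633]]
```

Call:
apply_moves(steps=[{"hand":0,"xyz":[0,0,0.1],"delta_rot":[0,0,0.001]},{"hand":0,"xyz":[0,0,0.3],"delta_rot":[0,0,0.001]},{"hand":0,"xyz":[0,0,0.5],"delta_rot":[0,0,0.001]},{"hand":0,"xyz":[0,0,0.7],"delta_rot":[0,0,0.001]},{"hand":0,"xyz":[0,0,0.9],"delta_rot":[0,0,0.001]},{"hand":0,"xyz":[0,0,1.1],"delta_rot":[0,0,0.001]},{"hand":0,"xyz":[0,0,1.25],"delta_rot":[0,0,0.001]},{"hand":0,"xyz":[0,0,1.3],"delta_rot":[0,0,0.001]},{"hand":0,"xyz":[0,0,1.3],"delta_rot":[0,0,0.001]},{"hand":0,"xyz":[0,0,1.3],"delta_rot":[0,0,0.001]},{"hand":0,"xyz":[0,0,1.3],"delta_rot":[0,0,0.001]},{"hand":0,"xyz":[0,0,1.3],"delta_rot":[0,0,0.001]}])

```text
clock: 12.02
position: [528.3, -331.9, 213.2]
ee_rot: [0.198, 0.98, -0.0, 0.0]
contact_force: [-0.1, -0.5, -1.9]
gripper_width: 22.6
```

```bash
python3 - <<'E'
from h import *
from bench import telemetry, get_image, nets
sent([0,0,1.3],[0,0,0.001])
for n in ["side","wrist"]:
    p=get_image(n); cv2.imwrite(f"pics/j_{n}.png",p["frame"]); setcam(n,p)
    for l in ["rail_grip","rail_hole_left","rail_hole_right","tenon_left","tenon_right","chisel_stand"]:
        print(n,l,[(np.round(d["xyz"],1).tolist(),round(d["confidence"],2)) for d in nets.pinpoint(p,l)[:2]])
s=telemetry.read_state(); print(s["clock"],s["position"],s["ee_rot"],s["contact_force"],s["gripper_width"],np.abs(s["joint_vel"]).max())
im=cv2.imread("pics/j_side.png")
c=im[200:400,310:410]; v=cv2.resize(c,None,fx=3,fy=3,interpolation=cv2.INTER_CUBIC)
v2=v.copy()
b=np.array([-.9,.4,0]) # side camera's offset to the wrist camera
T=lambda P:R.from_euler('z',-22.8,degrees=True).apply(P)+[528.3,-331.5,209]+b
S=lambda P:R.from_euler('z',-22.9,degrees=True).apply(P)+[528.1,-331.3,0]+b
def pl(uv,col): cv2.polylines(v2,[np.round(((uv-[310,200]+.5)*3)).astype(np.int32)],True,col,1)
for z in(-32,32): pl(proj("side",T(np.c_[rail_poly(),np.full(len(rail_poly()),z)])),(0,255,0))
a=np.linspace(0,6.28,25)
for y in(87.8,-87.8):
    for z,r in((166,6),(148,6)): pl(proj("side",S(np.c_[-11.6+r*np.cos(a),y+r*np.sin(a),0*a+z])),(0,0,255))
cv2.imwrite("pics/j_side_z.png",np.hstack([v,v2]))
E
```

```text
cmd now [ 528.1  -331.95  213.01] xdeg 157.14
side rail_grip [([525.1, -331.3, 207.0], 0.66)]
side rail_hole_left [([555.3, -243.9, 175.5], 0.56)]
side rail_hole_right [([486.1, -406.8, 178.0], 0.91)]
side tenon_left [([554.4, -243.2, 164.4], 0.6), ([557.3, -244.4, 176.3], 0.36)]
side tenon_right [([486.0, -410.6, 168.4], 0.57), ([527.3, 9.5, -3.7], 0.17)]
side chisel_stand []
wrist rail_grip []
wrist rail_hole_left [([551.3, -246.2, 177.9], 0.7)]
wrist rail_hole_right [([551.1, -246.1, 176.5], 0.49)]
wrist tenon_left []
wrist tenon_right []
wrist chisel_stand [([528.0, 8.2, 1.4], 0.68), ([431.8, -286.1, 50.8], 0.37)]
12.7167 [ 528.2548202  -331.87646984  213.02180162] [1.98061988e-01 9.80189496e-01 1.96174272e-07 3.88363856e-06] [-1.04052793 -0.12579273 -1.98373057] 22.79352346211871 0.0025591818645296113
```

View pics/j_side_z.png

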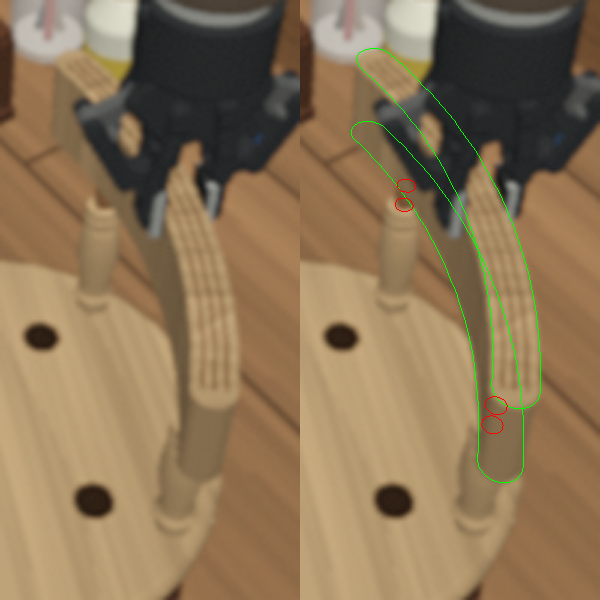

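View pics/j_side.png

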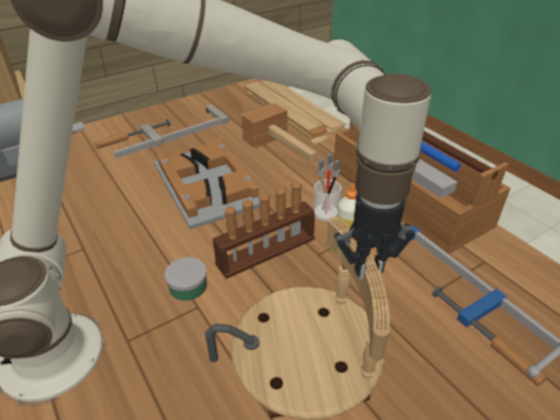

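```bash
python3 - <<'E'
from bench import workorder, telemetry
print(workorder.job_done())
s=telemetry.read_state(); print(s["clock"],s["position"],s["contact_force"],s["gripper_width"])
E
```

```text
the job is handed in; nothing more can be done
None
the job is handed in; nothing more can be done
```

The crest rail is hovering over the stool's back posts, still gripped and still, with its hollow side towards the seat. I handed the job in just after 12.7 s on the robot's clock, and no verdict was reported.

**What I did:** I gripped the rail at its middle and lifted it straight out of the form. I carried it over the chisel stand with its underside at about 217 mm, against 180 mm at the handles. I then lined it up over the tenons and lowered it in two stages.

**Last checks:**
- **Tool position:** it was at (528.3, -331.9, 213.0) mm, within about 0.2 mm of what I commanded, and at rest. My estimate puts the rail's middle within about 1 mm of where it belongs sideways and its angle within about 0.1°.
- **Seat position:** for the seat, my top and side camera measurements agreed to about 1 mm. The networks' single readings scattered by 3 to 5 mm.
- **Height above the tenons:** I estimate about 11 mm. The networks put the hole mouths at 175.5 to 178 mm, and the tenon tops are at 166 mm.
- **Level:** the left end looked about 2 mm low and the right end about 1 mm high in the side picture. That is roughly 0.01 rad, well inside the limit of 0.1.
- **Grip and contact:** the gripper read 22.8 mm on the 24 mm rail. The wrist force of about 2 N down was roughly the rail's weight, with no sign of it touching the posts or seat.
- **Loose things:** in the last side picture the chisel stand and jar stood where they began. The bottle was partly hidden behind the gripper, and I did not measure any of the three precisely at the end.

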